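# Flip the length stop up and feed the block to the end stop

## Task

On the length-stop fence, push the arm of the counterweighted flip stop up and back past its balance point, so that it stays thrown back out of the way. Then push the loose wooden block along the fence, past the raised flip stop, until it is fully home in the corner: its end against the end stop and its long side flat against the fence. Only push, with light force: grip nothing, do not lift or tip the block, and leave the small things lying and standing on the fence's base board where they are.

Things in the scene. Friction and masses are not known exactly. Their poses are not given: they have to be found in the camera images.
- stop_fence: length-stop fence fixed to the bench: an aluminium bar 460 mm long on a plywood board. Origin: middle of the bar's front face, at bench height; own x away from the robot, square to the bar, y along it to the left, z up. Board: x -125 to 65, y -230 to 230 mm, top at z 15 mm. Bar: x 0 to 22, z 15 to 58 mm. The block lies on the board in front of it (x below 0).
- flip_stop: saddle of the flip stop, fixed on top of the fence about half way along (place varies), 84 mm long, with two steel cheeks holding the arm's pivot, top at z 94 mm. Axes and height of origin as the fence's; origin in the middle of the arm's thickness on the fence's front face. All of the saddle lies behind that face (x 0 to 64 mm); only the arm reaches over it.
- flip_arm (a joint): angle of the flip stop's arm, rad. 0 (start): down, its drop leg in the block's way, its weighted lever up and leaning 30 degrees towards the robot. Grows as leg and weight swing up and back, away from the robot; 2.53: thrown right back on its rest. Balances at about 0.8: below, it falls down again; beyond, it falls back to 2.53 and stays. A push of 1.5 N on the weight moves it.
- flip_leg (a point): lower end of the arm's drop leg, which bars the block's way, moving with the arm. Arm down: the leg covers 3 to 27 mm in front of the fence face, its lower end 28 mm above the bench; 14 mm thick over its rubber pads. A flat bar 16 mm high joins it to the pivot. Arm thrown back: it stands up above the pivot, to 170 mm above the bench, on the robot's side of the weight.
- flip_weight (a point): centre of the arm's brass cross-bar weight, a round bar 16 mm thick and 100 mm long, parallel to the fence, at the top of a flat lever of the arm, 100 mm from the pivot; moves with the arm. Arm down: 15 mm in front of the fence face, 169 mm above the bench, free to be pushed at left and right of the lever. Arm thrown back: 126 mm behind the fence face, 40 mm above the bench.
- flip_pivot (a point): pivot axis of the arm, parallel to the fence, 35 mm behind the fence's front face and 82 mm above the bench, in the middle of the arm's thickness.
- end_stop: aluminium end stop fixed on the fence near its left or right end (varies): a block 20 mm long along the fence, reaching from the fence face 50 mm forward, z 17 to 66 mm, with a clamp over the fence (top at z 71 mm). Origin at bench height, in the middle of its 20 mm, 32.5 mm in front of the fence face; axes as the fence's.
- wood_block: loose plain wooden block, 45 mm (own x) by 75 mm (own y, along the fence) by 28 mm high, 55 to 105 g, on the board near the fence's other end than the end stop, about 10 mm off the fence and a little askew. Origin: centre of its underside. Home: centre 22.5 mm in front of the fence face, 47.5 mm from the end stop's middle, towards the flip stop.
- pencil: flat carpenter's pencil, 174 mm long and 9 mm high, lying along the front edge of the fence's base board, about 112 mm in front of the fence face; a bystander. Origin: on its underside
- drill_bit: steel twist drill, 100 mm long, 8 mm thick, lying along the front edge of the fence's base board, about 112 mm in front of the fence face; a bystander. Origin: on its underside
- bolt: M8 bolt, 40 mm tall, standing on its head on the base board just behind the fence; a bystander. Origin: on its underside
- stud: turned steel stud, 22 mm tall and 11 mm thick, standing on the base board just behind the fence; a bystander. Origin: on its underside

How it is judged:
By the outcome, as a careful person would: the job done as asked, in the order asked, and still so for the second after the job is handed in, with the robot touching nothing.
It also fails if it takes over 70 s, if anything falls off the work surface, if the arm or the gripper's body presses on something with over 40 N, if the wrist force passes 120 N, or if a joint passes its speed limit or range.

## Robot

A 6-joint arm with a two-finger parallel gripper is mounted at the origin on a cart in front of the work surface, level with it; the furniture and walls round the work are solid. World frame = base frame: x ahead of the robot, y to its left, z up, the work surface at z = 0. Lengths are in mm, angles in degrees, forces in N, time in s.
With the tool pointing down it reaches from about 350 to 850 mm from the base axis. Payload 8.1 kg.
Tool frame: the origin (TCP) lies at the very end of the fingers, on their centre line; the grasp point (between the pads) lies 19 mm behind it (r.grip_point_offset is the distance from the TCP to the grasp point, in mm); z points along the fingers, y is the line along which they close (so a half turn about z gives the same grasp; the last joint's range is limited). The gripper opens to 85 mm and grips with 20 to 120 N. Pads are 22 mm wide; open, the fingers measure 114 mm over their backs; the gripper's body (76 mm by 85 mm) begins 54 mm behind the grasp point. The pads swing forward as they close: fully open they stand 13 mm farther back than shut.
Start: joints at [-78.919, 7.471, 85.268, -0, 87.261, -4.893], TCP at [165.142, -576.831, 231.292] pointing down, gripper open.
Joint ranges: [-169.43, 169.43], [-51.17, 129.36], [1.28, 143.12], [-76.62, 256.62], [0, 156.53], [-152.29, 152.29]. Speed limits (degrees/s): [136.94, 136.94, 159.86, 180, 180, 180].

## Interface

Orientations are given as [roll, pitch, yaw] about the fixed x, y, z axes, in that order (R = Rz(yaw) Ry(pitch) Rx(roll)).
In Python, from bench import status, eyes, r gives the robot as it stands.
- The arm moves only by the shell command python3 -m handwheel 'ROWS' [FORCE]. ROWS is a JSON object whose one key "series" holds a list that holds one entry, the list of rows, each a list of 7 numbers: the shift along the tool's x, y, z in cm, then the turn, a rotation vector about the tool's x, y, z in rad, then the opening, from 0 (shut) to 1 (fully open). In form: {"series": [[[tx, ty, tz, rx, ry, rz, claw], ...]]}. A call has 1 to 12 rows; each row is the pose to reach, as a shift and turn from the pose commanded when the call began, along the tool's axes at that moment; what a row does not reach only later rows make up. A row lasts 1/8 s, in which the tool goes at most 62.5 mm and 10.7 degrees, less where a joint would pass 70% of its speed; a pose out of reach is approached as far as the arm can. A call with a gripper value outside its range is refused whole. The fingers move at their own pace and stop on an object; FORCE is the grip in N (left out, the last holds). Time passes only in rows, so rows that repeat a pose let the fingers close. It gives the time, the measured TCP pose, the force, the opening and the grip force at its end, in the units of the state.
- status.sense(): the state, without advancing time (a new reading comes with each control period).
- eyes.snapshot(name): name is "side" or "top"; returns a dict with "img" (400x640x3 uint8, red, green, blue), "mtx" (3x3 intrinsics, pixels), "R" (3x3) and "t" (3): a world point X has camera coordinates R X + t. Camera axes: x right, y down, z forward; pixel columns grow to the right and rows downward; lengths in mm; the calibration is good to about 2 mm. A picture is of the moment at which its call begins. There is no depth.
- r.hand_in(): hands the job in; it is judged then, once.
The state is a dict: "time": time; "joint_pos": joint angles; "qd": joint speeds; "joint_efforts": joint torques, N m; "tool_pos": TCP position; "tcp_rot": TCP orientation; "ft_force": force on the tool from outside, world axes, zero at the start; "wrist_torque": the same for the moment, N m; "finger_gap": finger opening in mm; "grip_force": force on a finger pad.
Only numpy, scipy, OpenCV 4.12 (cv2) and the standard library are available. Lean on these libraries where they do the work, as an engineer would, in place of code of your own. Each camera call takes 0.05 s, during which the arm holds its last target. There are 200 camera calls.

## Working session

There is one attempt and no reset: what is moved stays moved. The work goes in short steps, Python scripts to look and compute and a shell command to move; the robot and the scene stay as the last step left them, time stands still between calls to the robot, and variables do not carry over. Pictures are saved under pics/ and viewed, at most 10 in all, crops included, and the job is handed in when it is done.

```bash
mkdir -p pics; ls; python3 - <<'E'
from bench import status,eyes,r
import cv2,numpy as np
s=status.sense();print(s)
for n in("side","top"):
    d=eyes.snapshot(n);cv2.imwrite(f"pics/{n}0.png",d["img"][:,:,::-1]);np.savez(f"pics/{n}0.npz",**d);print(n,d["mtx"],d["R"],d["t"], -d["R"].T@d["t"])
E
```

```text
pics
{'time': 0.0, 'joint_pos': array([-7.89186535e+01,  7.51354219e+00,  8.53292513e+01,  9.19168627e-04,
        8.72637010e+01, -4.89304979e+00]), 'qd': array([ 0.09221051, -0.00964422, -0.07304473,  0.08931433, -0.01679203,
       -0.02684398]), 'joint_efforts': array([ 6.80405219e-05, -5.69397604e+01, -5.00550199e+01, -4.39451560e-04,
        1.46280380e-02,  1.00730340e-04]), 'tool_pos': array([ 165.04397042, -576.27210119,  230.26104929]), 'tcp_rot': array([-1.79893972e+02, -9.99824781e-03,  1.59743423e+01]), 'ft_force': array([ 0.40300292, -0.4674842 , -0.22089993]), 'wrist_torque': array([0.04075683, 0.04338786, 0.01274003]), 'grip_force': 0.0, 'finger_gap': 85.52214345391874}
side [[514.56365548   0.         317.10116094]
 [  0.         514.56365548 208.08985088]
 [  0.           0.           1.        ]] [[-0.83510409 -0.54999215 -0.01047847]
 [-0.33554303  0.5243957  -0.78257269]
 [ 0.43590371 -0.65001368 -0.62247103]] [531.15665047 234.52650645 850.27513767] [151.62673962 721.83776484 718.3713889 ]
top [[391.98875525   0.         320.2296877 ]
 [  0.         391.98875525 193.6477395 ]
 [  0.           0.           1.        ]] [[ 8.85211440e-05 -9.99885973e-01  1.51007422e-02]
 [-9.96365028e-01 -1.37456729e-03 -8.51753615e-02]
 [ 8.51864063e-02 -1.50383116e-02 -9.96251537e-01]] [ 66.68025177 576.63407383 908.17479126] [497.16797559  81.12268631 952.87862626]
```

View pics/side0.png

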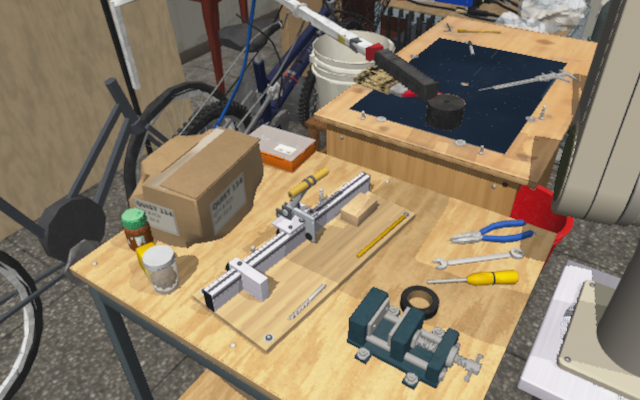

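View pics/top0.png

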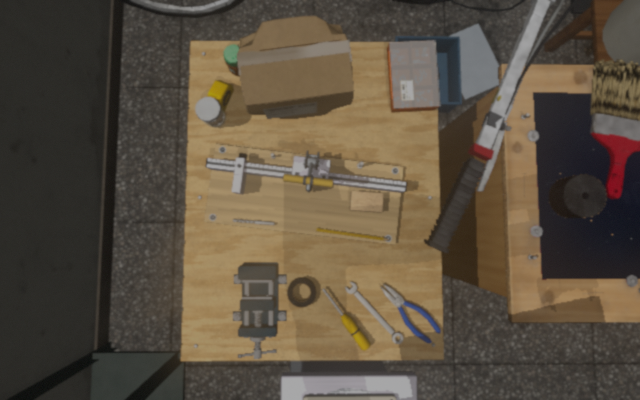

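The side view shows the end stop near (250,278), the flip stop about (300,215), the block (358,207) and the yellow pencil (383,235). In the top view the fence runs from (207,163) to (406,187), with the end stop at (238,173), the brass weight at (308,182) and the block at (366,201). I'll enlarge both for exact pixels.

```bash
python3 - <<'E'
import cv2
a=cv2.imread("pics/side0.png")[165:355,190:420];cv2.imwrite("pics/side0c.png",cv2.resize(a,(690,570),interpolation=cv2.INTER_CUBIC))
a=cv2.imread("pics/top0.png")[140:250,200:415];cv2.imwrite("pics/top0c.png",cv2.resize(a,None,fx=3.7,fy=3.7,interpolation=cv2.INTER_CUBIC)[:, :])
E
```

```text
(no output)
```

View pics/side0c.png

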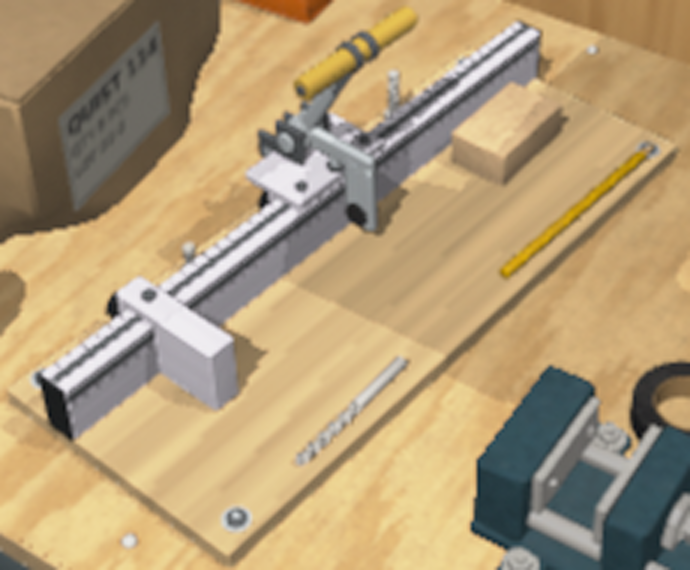

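View pics/top0c.png

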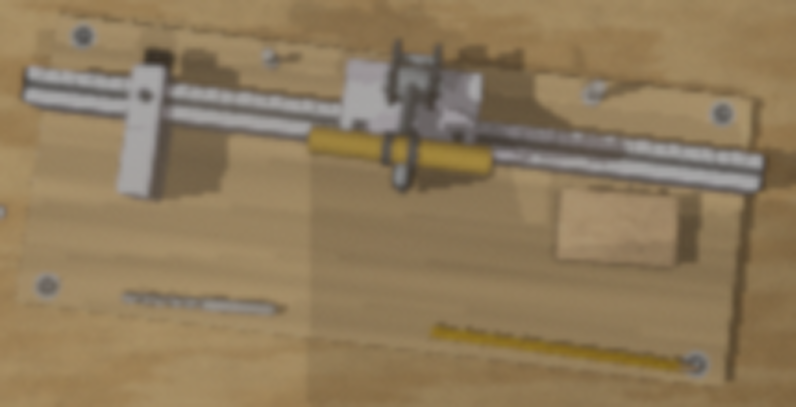

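The crops (side 3x from (190,165), top 3.7x from (200,140)) show clearly: bar ends, board corners, end stop front corners (side crop 205,352 / 235,335), weight ends (302,85)/(412,17), block top corners (453,142),(503,158),(560,105),(515,82). Both views go into one fit.

```bash
cat > fit.py <<'E'
import numpy as np
from scipy.optimize import least_squares
S=np.load("pics/side0.npz");T=np.load("pics/top0.npz")
def pr(C,X):
    c=C["R"]@np.asarray(X,float)+C["t"];p=C["mtx"]@c;return p[:2]/p[2]
sc=lambda u,v:np.array([190+u/3,165+v/3]); tc=lambda u,v:np.array([200+u/3.7,140+v/3.7])
# fixed fence pts
F=[((0,230,58),sc(70,390),S),((-125,230,15),sc(230,554),S),((-125,-230,15),sc(675,150),S),((65,230,15),sc(10,394),S),((0,-230,58),sc(540,38),S),
((0,230,58),tc(25,100),T),((0,-230,58),tc(760,190),T),((-125,-230,15),tc(730,380),T),((65,-230,15),tc(760,97),T),((-125,230,15),tc(20,303),T)]
E_=[((-50,10,66),sc(205,352),S),((-50,-10,66),sc(235,335),S),((-50,10,66),tc(118,192),T),((-50,-10,66),tc(155,197),T)]
W=[((-15,50,169),sc(302,86),S),((-15,-50,169),sc(412,17),S),((-15,50,169),tc(310,138),T),((-15,-50,169),tc(493,160),T)]
B=[((22.5,37.5,28),sc(453,142),S),((-22.5,37.5,28),sc(503,158),S),((-22.5,-37.5,28),sc(560,105),S),((22.5,-37.5,28),sc(515,82),S),
((22.5,37.5,28),tc(560,192),T),((22.5,-37.5,28),tc(677,195),T),((-22.5,-37.5,28),tc(675,265),T),((-22.5,37.5,28),tc(557,258),T)]
def rz(a,p):
    c,s=np.cos(a),np.sin(a);return np.array([c*p[0]-s*p[1],s*p[0]+c*p[1],p[2]])
def res(q):
    x,y,z,a,ye,yw,bx,by,bz,ba=q;o=np.array([x,y,z]);w=lambda p:o+rz(a,p);e=[]
    for p,u,C in F:e.append(pr(C,w(p))-u)
    for p,u,C in E_:e.append(pr(C,w(np.add(p,(0,ye,0))))-u)
    for p,u,C in W:e.append(pr(C,w(np.add(p,(0,yw,0))))-u)
    for p,u,C in B:e.append(pr(C,w(rz(ba,p)+[bx,by,bz]))-u)
    return np.concatenate(e)
s=least_squares(res,[550,80,0,-.1,150,0,-35,-150,15,0],loss="soft_l1")
np.set_printoptions(precision=2,suppress=True)
print("fence xyz,yaw;ye;yw;block(fence) ",s.x,np.degrees(s.x[[3,9]]));print(res(s.x).reshape(-1,2).round(1).tolist())
E
python3 fit.py
```

```text
fence xyz,yaw;ye;yw;block(fence)  [ 607.14   98.12   -1.63   -0.12  153.9    -8.2   -33.74 -144.79   14.8
    0.07] [-6.75  3.92]
[[-0.7, 0.2], [-0.0, 0.0], [0.7, -2.1], [-1.1, -2.3], [-0.3, -2.0], [0.8, 0.3], [0.7, -0.3], [-0.6, 1.8], [-0.8, -0.0], [-0.4, -0.2], [2.1, 1.4], [0.2, 0.5], [0.6, 0.1], [-0.6, -0.3], [-0.0, 1.7], [-1.1, 0.0], [0.7, 0.1], [0.5, 0.0], [-0.8, -2.1], [0.6, 0.5], [0.4, 0.1], [-2.2, 0.5], [-0.0, -0.7], [0.3, 0.1], [0.2, 0.4], [-0.0, 0.7]]
```

```bash
cat > go.py <<'E'
import numpy as np,sys
from scipy.spatial.transform import Rotation as Ro
from bench import status
O=np.array([607.1,98.1,0]);A=np.radians(-6.75);Rf=Ro.from_euler('z',A).as_matrix()
# usage: go.py fx fy z ... -> tool-axis shift (cm) from the current measured pose to fence-frame points; turn vector to fence alignment
s=status.sense();R=Ro.from_euler('xyz',s['tcp_rot'],degrees=True).as_matrix()
f=Rf.T@(s['tool_pos']-O);print("t",round(s['time'],2),"fence tcp",f.round(1),"F(fence)",(Rf.T@s['ft_force']).round(1),"gap",round(s['finger_gap'],1))
a=np.array(sys.argv[1:],float).reshape(-1,3)
for p in a: print(p,(R.T@(Rf@(p-f))/10).round(2))
print("turn",Ro.from_matrix(R.T@Rf@np.diag([1,-1,-1])).as_rotvec().round(3))
E
python3 - <<'E'
import numpy as np,cv2
S=np.load("pics/side0.npz");T=np.load("pics/top0.npz")
P=[C["mtx"]@np.c_[C["R"],C["t"]] for C in(S,T)]
for n,a,b in[("handle end",(432,92),(435,243)),("handle/red",(372,52),(484,152)),("puck",(445,100),(585,190)),("box near top",(258,140),(350,45))]:
    X=cv2.triangulatePoints(*P,np.array(a,float),np.array(b,float)).ravel();print(n,(X[:3]/X[3]).round())
E
python3 go.py -70 24 200 -45 24 158 90 24 158
```

```text
handle end [ 465. -125.  291.]
handle/red [ 626. -202.  308.]
puck [ 576. -541.   68.]
box near top [848. -24. 128.]
t 0.1 fence tcp [-359.7 -721.7  230.3] F(fence) [ 0.4  0.4 -0.9] gap 85.2
[-70.  24. 200.] [ 55.53 -57.59   3.14]
[-45.  24. 158.] [ 57.83 -56.61   7.34]
[ 90.  24. 158.] [ 70.29 -51.4    7.33]
turn [-0.002  0.     0.397]
```

The object over the right side (side 432,92; top 435,243) is an overhead bar about 290 mm high, ending near (465,-125). I'll pass it at small radius, and keep the arm left of it.

```bash
python3 - <<'E'
import numpy as np
from scipy.spatial.transform import Rotation as Ro
from bench import status
s=status.sense();R=Ro.from_euler('xyz',s['tcp_rot'],degrees=True).as_matrix()
for p in [(110,-390,231),(230,-310,231),(325,-200,231),(380,-60,231),(395,60,231),(440,135,231),(535,132,231)]: print(p,(R.T@(np.array(p)-s['tool_pos'])/10).round(1))
E
```

```text
(110, -390, 231) [ -0.2 -19.4  -0. ]
(230, -310, 231) [ 13.6 -23.8  -0. ]
(325, -200, 231) [ 25.7 -31.8  -0. ]
(380, -60, 231) [ 34.9 -43.7   0. ]
(395, 60, 231) [ 39.6 -54.8   0. ]
(440, 135, 231) [ 46.  -60.8   0. ]
(535, 132, 231) [ 55.1 -57.9   0. ]
```

```bash
python3 -m handwheel '{"series": [[[0,-5,0,0,0,0,0],[0,-10,0,0,0,0,0],[0,-15,0,0,0,0,0],[0,-19.4,0,0,0,0,0],[4,-20.5,0,0,0,0,0],[9,-22,0,0,0,0,0],[13.6,-23.8,0,0,0,0,0],[17.5,-26.5,0,0,0,0,0],[21.5,-29,0,0,0,0,0],[25.7,-31.8,0,0,0,0,0],[25.7,-31.8,0,0,0,0,0],[25.7,-31.8,0,0,0,0,0]]]}'; python3 - <<'E'
import numpy as np
from scipy.spatial.transform import Rotation as Ro
from bench import status
s=status.sense();R=Ro.from_euler('xyz',s['tcp_rot'],degrees=True).as_matrix()
for p in [(380,-60,231),(395,60,231),(440,135,231),(535,132,231)]: print(p,(R.T@(np.array(p)-s['tool_pos'])/10).round(1))
E
```

```text
time: 1.6
tool_pos: [324.4, -200.4, 231.0]
tcp_rot: [-180.0, 0.0, 16.0]
ft_force: [-0.6, -0.1, 0.1]
finger_gap: 0.2
grip_force: 0.0
(380, -60, 231) [  9.2 -12.   -0. ]
(395, 60, 231) [ 14.  -23.1  -0. ]
(440, 135, 231) [ 20.4 -29.   -0. ]
(535, 132, 231) [ 29.4 -26.1  -0. ]
```

```bash
python3 -m handwheel '{"series": [[[3,-4,0,0,0,0,0],[6,-8,0,0,0,0,0],[9.2,-12,0,0,0,0.1,0],[10.5,-16,0,0,0,0.2,0],[12,-20,0,0,0,0.3,0],[14,-23.1,0,0,0,0.397,0],[17,-26,0,0,0,0.397,0],[20.4,-29,0,0,0,0.397,0],[25,-27.5,0,0,0,0.397,0],[29.4,-26.1,0,0,0,0.397,0],[29.4,-26.1,0,0,0,0.397,0],[29.4,-26.1,0,0,0,0.397,0]]]}'; python3 go.py -50 24 231 -50 24 158 90 24 158
python3 - <<'E'
from bench import eyes
import cv2,numpy as np
a,b=[eyes.snapshot(n)["img"][:,:,::-1] for n in("side","top")]
cv2.imwrite("pics/v1.png",np.vstack([cv2.resize(a[0:320,150:],(480,313)),cv2.resize(b[60:,100:580],(400,283))[:, :].copy() if 0 else cv2.resize(b[60:340,:],(480,210))]))
E
```

```text
time: 3.1
tool_pos: [535.4, 129.8, 230.7]
tcp_rot: [180.0, 0.1, -6.9]
ft_force: [-0.1, 0.5, -0.3]
finger_gap: 0.5
grip_force: 0.0
t 3.1 fence tcp [-74.9  23.1 230.7] F(fence) [-0.2  0.4 -0.3] gap 0.5
[-50.  24. 231.] [ 2.49 -0.1  -0.04]
[-50.  24. 158.] [ 2.5  -0.1   7.26]
[ 90.  24. 158.] [16.5  -0.14  7.24]
turn [ 0.     0.002 -0.003]
```

View pics/v1.png

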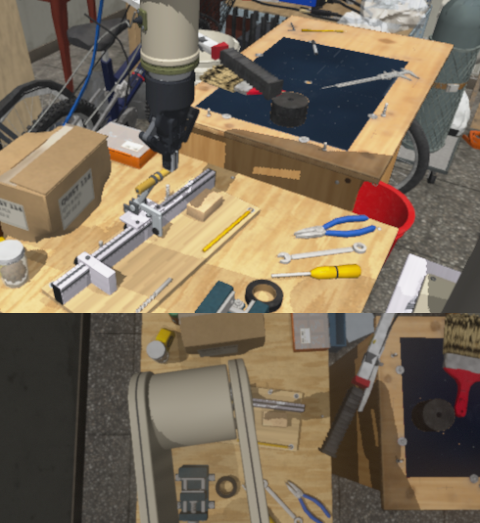

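The composite shows the shut gripper at (170,150) just before the brass weight, and the wide forearm well left of the bar. Next: lower the tool and push the weight back.

```bash
python3 -m handwheel '{"series": [[[1.5,0,3,0,0,0,0],[1.5,0,7.2,0,0,0,0],[1.5,0,7.2,0,0,0,0],[2.5,0,7.2,0,0,0,0],[3.5,0,7.2,0,0,0,0],[4.5,0,7.2,0,0,0,0],[5.5,0,7.2,0,0,0,0],[6.5,0,7.2,0,0,0,0],[7.5,0,7.2,0,0,0,0],[8.5,0,7.2,0,0,0,0]]]}'; python3 go.py 50 24 158 75 24 158 75 24 231
```

```text
time: 4.45
tool_pos: [620.6, 121.3, 159.1]
tcp_rot: [180.0, 0.0, -6.8]
ft_force: [-0.8, -0.2, -0.1]
finger_gap: 0.2
grip_force: 0.4
t 4.45 fence tcp [ 10.7  24.6 159.1] F(fence) [-0.7 -0.3 -0.1] gap 0.2
[ 50.  24. 158.] [3.93 0.06 0.11]
[ 75.  24. 158.] [6.43 0.06 0.11]
[ 75.  24. 231.] [ 6.43  0.06 -7.19]
turn [ 0.  0. -0.]
```

```bash
python3 -m handwheel '{"series": [[[1,0,0,0,0,0,0],[2,0,0,0,0,0,0],[3,0,0,0,0,0,0],[4,0,0,0,0,0,0],[5,0,0,0,0,0,0],[6,0,0,0,0,0,0],[6.5,0,0,0,0,0,0],[6.5,0,0,0,0,0,0]]]}'; python3 go.py -100 24 231
```

```text
time: 5.45
tool_pos: [684.7, 113.7, 159.1]
tcp_rot: [180.0, 0.0, -6.8]
ft_force: [-0.0, -0.7, 0.4]
finger_gap: -0.2
grip_force: 0.0
t 5.45 fence tcp [ 75.2  24.6 159.1] F(fence) [ 0.1 -0.7  0.4] gap -0.2
[-100.   24.  231.] [-17.52   0.07  -7.18]
turn [ 0.     0.    -0.001]
```

```bash
python3 -m handwheel '{"series": [[[0,0,-4,0,0,0,0],[0,0,-8,0,0,0,0],[-5,0,-8,0,0,0,0],[-10,0,-8,0,0,0,0],[-15,0,-8,0,0,0,0],[-20,0,-8,0,0,0,0],[-22.5,0,-8,-0.17,0,0,0],[-22.5,0,-8,-0.34,0,0,0],[-22.5,0,-8,-0.52,0,0,0],[-22.5,0,-8,-0.52,0,0,0]]]}'; python3 go.py -130 -100 180 -120 -215 120 -36 -215 70 -36 -215 28
python3 - <<'E'
from bench import eyes
import cv2,numpy as np
a,b=[eyes.snapshot(n)["img"][:,:,::-1] for n in("side","top")]
cv2.imwrite("pics/v2.png",np.vstack([cv2.resize(a[40:320,150:480],(660,560))]))
E
```

```text
time: 6.7
tool_pos: [459.7, 141.9, 236.5]
tcp_rot: [150.0, 0.3, -6.5]
ft_force: [-1.0, 0.7, -1.1]
finger_gap: -0.2
grip_force: 0.0
t 6.7 fence tcp [-151.6   26.2  236.5] F(fence) [-1.1  0.5 -1.1] gap -0.2
[-130. -100.  180.] [ 2.14  8.11 11.2 ]
[-120. -215.  120.] [ 3.12 15.08 22.15]
[ -36. -215.   70.] [11.55 12.63 26.45]
[ -36. -215.   28.] [11.57 10.53 30.09]
turn [0.524 0.004 0.005]
```

View pics/v2.png

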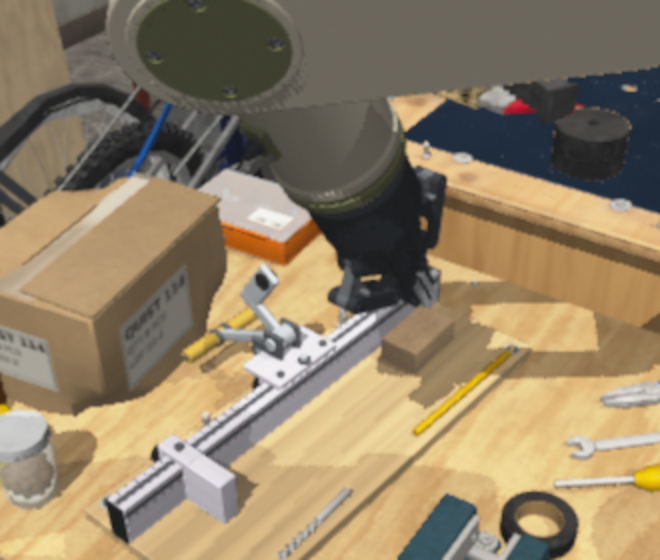

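The flip arm is thrown right back: weight at (215,335) behind the fence, leg upright at (260,285). The tilted gripper is clear. Now to the block's right end.

```bash
python3 -m handwheel '{"series": [[[0.7,2.7,3.7,0,0,0,0],[1.4,5.4,7.4,0,0,0,0],[2.1,8.1,11.2,0,0,0,0],[2.5,10.5,15,0,0,0,0],[2.8,12.8,18.5,0,0,0,0],[3.1,15,22.1,0,0,0,0],[6,14.3,23.5,0,0,0,0],[9,13.3,25,0,0,0,0],[11.5,12.6,26.4,0,0,0,0],[11.5,12.6,26.4,0,0,0,0]]]}'; python3 go.py -36 -215 29 -36 -200 29 -36 -140 29
```

```text
time: 8.05
tool_pos: [547.4, -113.7, 73.1]
tcp_rot: [150.3, -0.1, -7.0]
ft_force: [0.7, -0.4, 0.6]
finger_gap: -0.2
grip_force: 0.0
t 8.05 fence tcp [ -34.4 -217.4   73.1] F(fence) [ 0.7 -0.3  0.6] gap -0.2
[ -36. -215.   29.] [-0.17 -2.39  3.71]
[ -36. -200.   29.] [-0.17 -3.69  2.97]
[ -36. -140.   29.] [-0.2 -8.9 -0. ]
turn [ 0.518 -0.001 -0.004]
```

```bash
python3 -m handwheel '{"series": [[[0,-1.2,1.8,0,0,0,0],[0,-2.4,3.7,0,0,0,0],[0,-2.4,3.7,0,0,0,0],[0,-3.1,3.3,0,0,0,0],[0,-3.7,2.97,0,0,0,0],[0,-4.4,2.6,0,0,0,0],[0,-5,2.2,0,0,0,0]]]}'; python3 go.py -36 -120 29
```

```text
time: 8.93
tool_pos: [551.2, -79.2, 29.4]
tcp_rot: [150.2, -0.0, -6.8]
ft_force: [0.1, -1.2, -0.1]
finger_gap: 0.1
grip_force: 0.3
t 8.93 fence tcp [ -34.7 -182.6   29.4] F(fence) [ 0.2 -1.1 -0.1] gap 0.1
[ -36. -120.   29.] [-0.13 -5.45 -3.08]
turn [ 0.52  -0.001 -0.   ]
```

```bash
python3 -m handwheel '{"series": [[[0,-0.55,-0.31,0,0,0,0],[0,-1.1,-0.62,0,0,0,0],[0,-1.65,-0.93,0,0,0,0],[0,-2.2,-1.24,0,0,0,0],[0,-2.75,-1.55,0,0,0,0],[0,-3.3,-1.86,0,0,0,0],[0,-3.3,-1.86,0,0,0,0],[0,-2.4,-1.4,0,0,0,0],[0,-2.4,-1.4,0,0,0,0]]]}'; python3 go.py -80 -130 120
python3 - <<'E'
from bench import eyes
import cv2,numpy as np
d=eyes.snapshot("side");np.savez("pics/s3.npz",**d);a=d["img"][:,:,::-1]
cv2.imwrite("pics/v3.png",cv2.resize(a[165:305,250:450],(800,560),interpolation=cv2.INTER_CUBIC))
E
```

```text
time: 10.05
tool_pos: [553.3, -52.8, 28.5]
tcp_rot: [150.2, 0.1, -6.8]
ft_force: [0.6, -0.3, 0.3]
finger_gap: -0.1
grip_force: 0.0
t 10.05 fence tcp [ -35.7 -156.2   28.5] F(fence) [ 0.7 -0.3  0.3] gap -0.1
[ -80. -130.  120.] [-4.44  2.27 -9.24]
turn [ 0.52   0.001 -0.001]
```

View pics/v3.png

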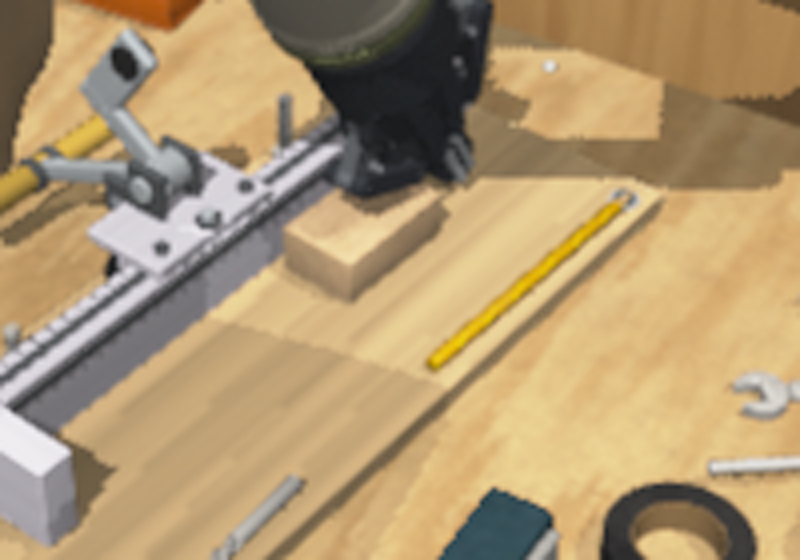

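The picture shows the block moved left and still near-parallel, not tipped; left top corners at crop (287,235) and (348,263), right front top corner about (448,205). Intersect with z=43.

```bash
cat > ray.py <<'E'
import numpy as np,sys
O=np.array([607.1,98.1,0]);A=np.radians(-6.75);Rf=np.array([[np.cos(A),-np.sin(A),0],[np.sin(A),np.cos(A),0],[0,0,1]])
def hit(C,u,v,z):
    d=C["R"].T@np.linalg.solve(C["mtx"],[u,v,1]);c=-C["R"].T@C["t"];return (Rf.T@(c+d*(z-c[2])/d[2]-O)).round(1)
E
python3 - <<'E'
import numpy as np
from ray import hit
S=np.load("pics/s3.npz")
for u,v in[(287,235),(348,263),(448,205)]: print(hit(S,250+u/4,165+v/4,42))
E
python3 go.py -85 -130 120 -85 -110 33
```

```text
[-12.5 -46.7  42. ]
[-49.9 -49.4  42. ]
[ -61.5 -118.    42. ]
t 10.1 fence tcp [ -35.6 -156.    28.6] F(fence) [0.  0.1 0.3] gap 0.0
[ -85. -130.  120.] [-4.95  2.29 -9.22]
[ -85. -110.   33.] [-4.95 -3.77 -2.66]
turn [ 0.52   0.001 -0.001]
```

```bash
python3 -m handwheel '{"series": [[[-1.5,0,0,0,0,0,0],[-3.2,0,0,0,0,0,0],[-4.7,0,0,0,0,0,0],[-4.7,-1.8,-1,0,0,0,0],[-4.7,-3.6,-2,0,0,0,0],[-4.7,-5.3,-3.05,0,0,0,0],[-4.7,-5.3,-3.05,0,0,0,0],[-4,-5.3,-3.05,0,0,0,0],[-3.5,-5.3,-3.05,0,0,0,0],[-3,-5.3,-3.05,0,0,0,0],[-2.6,-5.3,-3.05,0,0,0,0],[-2.6,-5.3,-3.05,0,0,0,0]]]}'; python3 go.py -57 -95 28.5
```

```text
time: 11.6
tool_pos: [535.7, 11.2, 29.2]
tcp_rot: [150.2, -0.0, -6.8]
ft_force: [0.3, -0.2, -0.4]
finger_gap: -0.2
grip_force: 0.0
t 11.6 fence tcp [-60.7 -94.7  29.2] F(fence) [ 0.3 -0.2 -0.4] gap -0.2
[-57.  -95.   28.5] [ 0.37 -0.01  0.08]
turn [ 0.52   0.    -0.001]
```

```bash
python3 -m handwheel '{"series": [[[0.2,0,0,0,0,0,0],[0.4,0,0,0,0,0,0],[0.4,0,0,0,0,0,0]]]}'; python3 go.py -57 -95 28.5;  python3 -m handwheel '{"series": [[[0.1,0,0,0,0,0,0],[0.2,0,0,0,0,0,0],[0.2,0,0,0,0,0,0]]]}'; python3 go.py
```

```text
time: 11.98
tool_pos: [539.5, 11.1, 29.3]
tcp_rot: [150.2, -0.0, -6.8]
ft_force: [-0.9, 0.3, -0.1]
finger_gap: -0.1
grip_force: 0.0
t 11.97 fence tcp [-56.9 -94.4  29.3] F(fence) [-0.9  0.1 -0.1] gap -0.1
[-57.  -95.   28.5] [-0.01  0.02  0.1 ]
turn [ 0.52 -0.   -0.  ]
time: 12.35
tool_pos: [539.9, 11.0, 29.2]
tcp_rot: [150.2, 0.2, -6.8]
ft_force: [-8.3, 3.5, 7.0]
finger_gap: 0.1
grip_force: 4.3
t 12.35 fence tcp [-56.5 -94.4  29.2] F(fence) [-8.6  2.5  7. ] gap 0.1
turn [ 0.521  0.003 -0.001]
```

Firmly flush on the fence (8.6 N, which also confirms the fence face within 1 mm). Back off and go round to the block's right end.

```bash
python3 -m handwheel '{"series": [[[-1.2,0,0,0,0,0,0],[-2.5,0,0,0,0,0,0],[-2.5,2,1.15,0,0,0,0],[-2.5,4,2.3,0,0,0,0],[-2.5,5.9,3.4,0,0,0,0],[-1,5.9,3.4,0,0,0,0],[1,5.9,3.4,0,0,0,0],[2.4,5.9,3.4,0,0,0,0],[2.4,5.9,3.4,0,0,0,0],[2.4,5.2,3,0,0,0,0],[2.4,4.5,2.6,0,0,0,0],[2.4,4.5,2.6,0,0,0,0]]]}'; python3 go.py -33 -140 29 -33 -80 29 -33 -20 29 -33 30 29
```

```text
time: 13.85
tool_pos: [558.9, -42.7, 29.0]
tcp_rot: [150.2, 0.0, -6.7]
ft_force: [0.4, -0.6, -0.4]
finger_gap: -0.2
grip_force: 0.0
t 13.85 fence tcp [ -31.3 -145.5   29. ] F(fence) [ 0.4 -0.5 -0.4] gap -0.2
[ -33. -140.   29.] [-0.17 -0.47 -0.27]
[-33. -80.  29.] [-0.16 -5.68 -3.25]
[-33. -20.  29.] [ -0.16 -10.89  -6.23]
[-33.  30.  29.] [ -0.15 -15.23  -8.71]
turn [ 0.52  -0.     0.001]
```

```bash
python3 -m handwheel '{"series": [[[-0.1,-0.7,-0.4,0,0,0,0],[-0.1,-1.4,-0.8,0,0,0,0],[-0.1,-2.1,-1.2,0,0,0,0],[-0.1,-2.8,-1.6,0,0,0,0],[-0.1,-3.5,-2,0,0,0,0],[-0.1,-4.2,-2.4,0,0,0,0],[-0.1,-4.9,-2.8,0,0,0,0],[-0.1,-5.6,-3.2,0,0,0,0]]]}'; python3 go.py -33 -80 29 -33 -20 29
python3 - <<'E'
from bench import eyes
import cv2,numpy as np
d=eyes.snapshot("side");np.savez("pics/s4.npz",**d);a=d["img"][:,:,::-1]
cv2.imwrite("pics/v4.png",cv2.resize(a[165:305,220:420],(800,560),interpolation=cv2.INTER_CUBIC))
E
```

```text
time: 14.85
tool_pos: [565.7, 21.0, 29.0]
tcp_rot: [150.2, 0.0, -6.8]
ft_force: [-0.5, -1.2, 1.3]
finger_gap: -0.0
grip_force: 0.8
t 14.85 fence tcp [-32.  -81.4  29. ] F(fence) [-0.4 -1.2  1.3] gap -0.0
[-33. -80.  29.] [-0.1  -0.12 -0.07]
[-33. -20.  29.] [-0.1  -5.33 -3.05]
turn [ 0.52  0.   -0.  ]
```

View pics/v4.png

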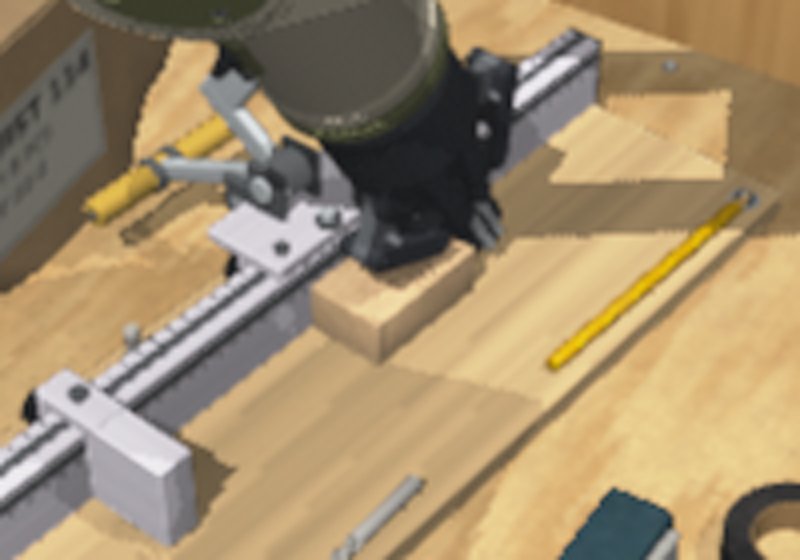

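The block (left top corners at crop (313,290), (378,325)) runs flush along the fence under the thrown-back arm, with the bystanders untouched. Continue.

```bash
python3 -m handwheel '{"series": [[[-0.1,-0.65,-0.37,0,0,0,0],[-0.2,-1.3,-0.74,0,0,0,0],[-0.2,-1.95,-1.11,0,0,0,0],[-0.2,-2.6,-1.49,0,0,0,0],[-0.2,-3.25,-1.86,0,0,0,0],[-0.2,-3.9,-2.23,0,0,0,0],[-0.2,-4.55,-2.6,0,0,0,0],[-0.2,-5.2,-2.98,0,0,0,0],[-0.2,-5.85,-3.35,0,0,0,0],[-0.2,-6.5,-3.72,0,0,0,0],[-0.2,-7.15,-4.09,0,0,0,0],[-0.2,-7.8,-4.46,0,0,0,0]]]}'; python3 go.py -34 35 29
```

```text
time: 16.4
tool_pos: [574.3, 110.4, 28.9]
tcp_rot: [150.2, -0.0, -6.8]
ft_force: [0.6, -0.9, 1.5]
finger_gap: -0.1
grip_force: 0.9
t 16.4 fence tcp [-34.    8.4  28.9] F(fence) [ 0.7 -0.8  1.5] gap -0.1
[-34.  35.  29.] [-0.   -2.3  -1.33]
turn [ 0.52  0.   -0.  ]
```

```bash
python3 -m handwheel '{"series": [[[0,-0.5,-0.29,0,0,0,0],[0,-1,-0.57,0,0,0,0],[0,-1.5,-0.86,0,0,0,0],[0,-2,-1.15,0,0,0,0],[0,-2.4,-1.38,0,0,0,0],[0,-2.6,-1.5,0,0,0,0],[0,-2.6,-1.5,0,0,0,0]]]}'; python3 go.py; python3 -m handwheel '{"series": [[[0,-0.15,-0.09,0,0,0,0],[0,-0.3,-0.17,0,0,0,0],[0,-0.3,-0.17,0,0,0,0]]]}'; python3 go.py
```

```text
time: 17.27
tool_pos: [577.8, 140.1, 28.9]
tcp_rot: [150.2, -0.0, -6.8]
ft_force: [-0.7, -0.2, 0.7]
finger_gap: -0.1
grip_force: 0.1
t 17.27 fence tcp [-34.   38.2  28.9] F(fence) [-0.6 -0.3  0.7] gap -0.1
turn [ 0.52  0.   -0.  ]
time: 17.65
tool_pos: [578.2, 143.3, 28.9]
tcp_rot: [150.2, 0.0, -6.8]
ft_force: [0.5, -1.2, -0.0]
finger_gap: -0.3
grip_force: 0.1
t 17.65 fence tcp [-34.   41.5  28.9] F(fence) [ 0.6 -1.1 -0. ] gap -0.3
turn [ 0.52  0.   -0.  ]
```

```bash
python3 -m handwheel '{"series": [[[0,-0.1,-0.06,0,0,0,0],[0,-0.2,-0.11,0,0,0,0],[0,-0.2,-0.11,0,0,0,0]]]}'|grep ft_; python3 -m handwheel '{"series": [[[0,-0.1,-0.06,0,0,0,0],[0,-0.1,-0.06,0,0,0,0]]]}'|grep ft_;python3 go.py
```

```text
ft_force: [-0.2, -0.1, -0.1]
ft_force: [-1.5, -0.1, -1.0]
t 18.27 fence tcp [-34.   44.9  29. ] F(fence) [-1.4 -0.3 -1. ] gap 0.1
turn [ 0.52  0.   -0.  ]
```

```bash
python3 -m handwheel '{"series": [[[0,-0.1,-0.06,0,0,0,0],[0,-0.1,-0.06,0,0,0,0]]]}'|grep ft_; python3 go.py; python3 - <<'E'
from bench import eyes
import cv2,numpy as np
d=eyes.snapshot("side");np.savez("pics/s5.npz",**d);a=d["img"][:,:,::-1]
cv2.imwrite("pics/v5.png",cv2.resize(a[185:305,190:350],(800,600),interpolation=cv2.INTER_CUBIC))
E
```

```text
ft_force: [-0.5, -0.8, -0.4]
t 18.52 fence tcp [-34.   46.1  29. ] F(fence) [-0.4 -0.8 -0.4] gap -0.2
turn [ 0.52  0.   -0.  ]
```

View pics/v5.png

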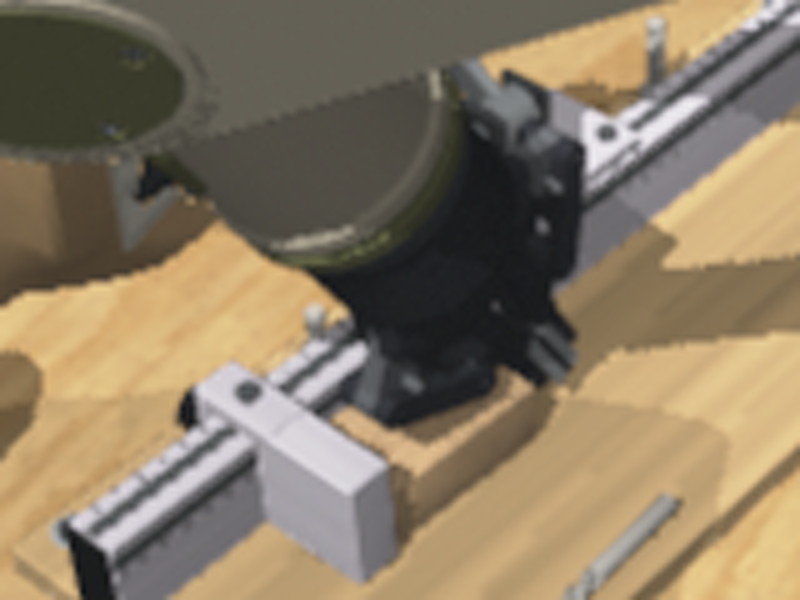

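The block's left end is hidden behind the end stop (crop 390,480), at or a few mm short of it. Creep on till force rises.

```bash
python3 -m handwheel '{"series": [[[0,-0.1,-0.06,0,0,0,0],[0,-0.1,-0.06,0,0,0,0]]]}'|grep ft_; python3 -m handwheel '{"series": [[[0,-0.1,-0.06,0,0,0,0],[0,-0.1,-0.06,0,0,0,0]]]}'|grep ft_; python3 go.py
```

```text
ft_force: [-0.3, -0.2, -0.2]
ft_force: [-0.0, -0.3, 0.3]
t 19.07 fence tcp [-33.9  48.3  29.1] F(fence) [ 0.  -0.3  0.3] gap -0.3
turn [ 0.52  0.   -0.  ]
```

```bash
python3 -m handwheel '{"series": [[[0,-0.1,-0.06,0,0,0,0],[0,-0.1,-0.06,0,0,0,0]]]}'|grep ft_; python3 -m handwheel '{"series": [[[0,-0.05,-0.03,0,0,0,0],[0,-0.05,-0.03,0,0,0,0]]]}'|grep ft_; python3 -m handwheel '{"series": [[[0,-0.05,-0.03,0,0,0,0],[0,-0.05,-0.03,0,0,0,0]]]}'|grep ft_;python3 go.py
```

```text
ft_force: [0.3, -5.6, 0.5]
ft_force: [0.4, -5.5, 0.3]
ft_force: [0.6, -9.4, -0.0]
t 19.82 fence tcp [-34.   48.9  29.2] F(fence) [ 1.7 -9.3 -0. ] gap 0.0
turn [ 0.523  0.001 -0.001]
```

End against the stop with 9 N. Now off and round to the front face to press it flush.

```bash
python3 -m handwheel '{"series": [[[0,0.6,0.35,0,0,0,0],[0,1.3,0.75,0,0,0,0],[-2.3,1.3,0.75,0,0,0,0],[-4.6,1.3,0.75,0,0,0,0],[-4.6,0,0,0,0,0,0],[-4.6,-1.5,-0.85,0,0,0,0],[-4.6,-2.87,-1.64,0,0,0,0],[-4.6,-2.87,-1.64,0,0,0,0],[-3.6,-2.87,-1.64,0,0,0,0],[-2.8,-2.87,-1.64,0,0,0,0],[-2.5,-2.87,-1.64,0,0,0,0],[-2.5,-2.87,-1.64,0,0,0,0]]]}'; python3 go.py; python3 -m handwheel '{"series": [[[0.1,0,0,0,0,0,0],[0.2,0,0,0,0,0,0],[0.2,0,0,0,0,0,0]]]}'|grep ft_; python3 go.py
```

```text
time: 21.32
tool_pos: [554.8, 187.6, 28.3]
tcp_rot: [150.0, 0.5, -6.9]
ft_force: [-21.4, 1.1, 7.7]
finger_gap: -0.0
grip_force: 0.0
t 21.32 fence tcp [-62.5  82.7  28.3] F(fence) [-21.4  -1.5   7.7] gap -0.0
turn [ 0.523  0.009 -0.   ]
ft_force: [-33.2, 2.5, 14.8]
t 21.7 fence tcp [-62.5  82.7  28.4] F(fence) [-33.2  -1.4  14.8] gap 0.1
turn [0.524 0.012 0.001]
```

Unexpected resistance 6 mm early, at 33 N. Back off and look.

```bash
python3 -m handwheel '{"series": [[[-1,0,0,0,0,0,0],[-2.5,0,0,0,0,0,0],[-2.5,0,0,0,0,0,0]]]}'|grep ft_; python3 -m handwheel '{"series": [[[-2,0,-3,0,0,0,0],[-6,4,-8,0,0,0,0],[-10,8,-12,0,0,0,0],[-10,8,-12,0,0,0,0]]]}'|grep tool; python3 go.py; python3 - <<'E'
from bench import eyes
import cv2,numpy as np
for n in("side","top"):
    d=eyes.snapshot(n);np.savez(f"pics/{n}6.npz",**d)
    cv2.imwrite(f"pics/{n}6.png",d["img"][:,:,::-1])
a=cv2.imread("pics/side6.png")[185:305,190:350]
cv2.imwrite("pics/v6.png",cv2.resize(a,(800,600),interpolation=cv2.INTER_CUBIC))
E
```

```text
ft_force: [1.2, -0.2, 0.3]
tool_pos: [436.0, 193.5, 176.9]
t 22.57 fence tcp [-181.1   74.6  176.9] F(fence) [ 0.5  0.1 -0.5] gap 0.1
turn [ 0.516 -0.005 -0.001]
```

View pics/v6.png

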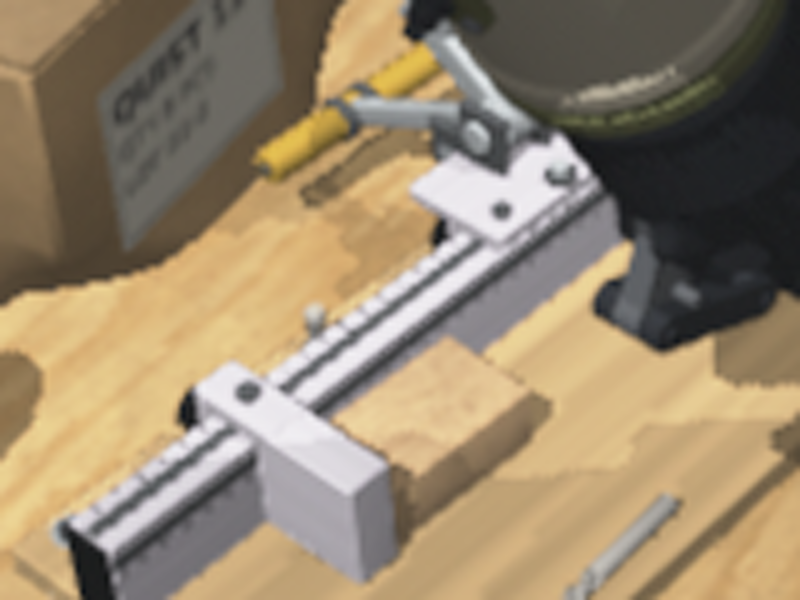

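```bash
python3 - <<'E'
import numpy as np
from ray import hit
S=np.load("pics/side6.npz")
for u,v,z in[(452,337,43),(540,390,43),(340,408,43),(412,468,43),(415,512,15),(355,492,66),(388,465,66)]: print((u,v),hit(S,190+u/5,185+v/5,z))
E
python3 go.py -90 85 150 -90 85 35 -75 85 35
```

```text
(452, 337) [-6.4 69.1 43. ]
(540, 390) [-51.3  69.1  43. ]
(340, 408) [ -0.5 123.2  43. ]
(412, 468) [-42.3 128.2  43. ]
(415, 512) [-38.6 125.3  15. ]
(355, 492) [-51.5 163.8  66. ]
(388, 465) [-51.3 147.4  66. ]
t 22.68 fence tcp [-180.7   74.7  175.9] F(fence) [ 1.2  0.3 -0.6] gap 0.1
[-90.  85. 150.] [ 9.06 -2.19  1.77]
[-90.  85.  35.] [ 9.01 -7.87 11.77]
[-75.  85.  35.] [10.51 -7.88 11.78]
turn [ 0.517 -0.004 -0.001]
```

The block's right end stands about 6 mm off the fence: corners (452,337)→x −6, (540,390)→x −51. It is askew about −6°, and the tilted gripper body must have met the end stop's front. I'll use an upright tool for the front push, nearer the right end.

```bash
python3 -m handwheel '{"series": [[[3,-0.8,0.6,0.17,0,0,0],[6,-1.5,1.2,0.34,0,0,0],[9,-2.2,1.8,0.517,0,0,0],[9,-2.2,1.8,0.517,0,0,0],[9,-5,6.7,0.517,0,0,0],[9,-7.9,11.8,0.517,0,0,0],[9,-7.9,11.8,0.517,0,0,0]]]}'|grep tcp; python3 go.py -75 87 26 -63 87 26 -57 87 26
```

```text
tcp_rot: [179.5, 0.7, -6.7]
t 23.55 fence tcp [-97.1  82.1  25.1] F(fence) [-0.4 -0.   0.3] gap -0.4
[-75.  87.  26.] [ 2.21 -0.49 -0.12]
[-63.  87.  26.] [ 3.41 -0.49 -0.13]
[-57.  87.  26.] [ 4.01 -0.49 -0.14]
turn [0.009 0.011 0.   ]
```

```bash
python3 -m handwheel '{"series": [[[1,-0.3,-0.1,0,0,0,0],[2.2,-0.5,-0.1,0,0,0,0],[2.9,-0.5,-0.1,0,0,0,0],[3.4,-0.5,-0.1,0,0,0,0],[3.6,-0.5,-0.1,0,0,0,0],[3.6,-0.5,-0.1,0,0,0,0]]]}'|grep ft_; python3 go.py -57 87 26
```

```text
ft_force: [-1.3, 0.6, 1.5]
t 24.3 fence tcp [-56.3  88.8  32.2] F(fence) [-1.3  0.5  1.5] gap 0.1
[-57.  87.  26.] [-0.07  0.18  0.62]
turn [ 0.003  0.001 -0.   ]
```

```bash
python3 -m handwheel '{"series": [[[0.05,0,0,0,0,0,0],[0.1,0,0,0,0,0,0]]]}'|grep ft_; python3 go.py
```

```text
ft_force: [-9.2, 1.7, 6.9]
t 24.55 fence tcp [-56.2  88.8  32.1] F(fence) [-9.4  0.6  6.9] gap 0.0
turn [ 0.003  0.002 -0.   ]
```

```bash
python3 -m handwheel '{"series": [[[-1.2,0,0,0,0,0,0],[-2.4,0,0,0,0,0,0],[-2.4,2.5,0,0,0,0,0],[-2.4,5,0,0,0,0,0],[0,5,0,0,0,0,0],[1.8,5,0,0,0,0,0],[3.2,5,0,0,0,0,0],[3.2,5,0,0,0,0,0],[3.2,4.3,0,0,0,0,0],[3.2,4.0,0,0,0,0,0],[3.2,4.0,0,0,0,0,0]]]}'|grep ft_; python3 go.py -24 54 32
```

```text
ft_force: [-0.1, 0.1, 0.1]
t 25.93 fence tcp [-23.4  49.4  32.4] F(fence) [-0.2  0.1  0.1] gap 0.1
[-24.  54.  32.] [-0.06 -0.46  0.04]
turn [0.003 0.    0.001]
```

```bash
python3 -m handwheel '{"series": [[[0,-0.15,0,0,0,0,0],[0,-0.3,0,0,0,0,0],[0,-0.3,0,0,0,0,0]]]}'|grep ft_;python3 -m handwheel '{"series": [[[0,-0.1,0,0,0,0,0],[0,-0.1,0,0,0,0,0]]]}'|grep ft_; python3 -m handwheel '{"series": [[[0,-0.1,0,0,0,0,0],[0,-0.1,0,0,0,0,0]]]}'|grep ft_; python3 go.py
```

```text
ft_force: [-0.1, -0.1, -0.1]
ft_force: [-0.2, 0.5, 0.0]
ft_force: [-0.4, 0.1, -0.1]
t 26.8 fence tcp [-23.   53.9  32.4] F(fence) [-0.4  0.1 -0.1] gap 0.1
turn [ 0.003 -0.    -0.   ]
```

```bash
for i in 1; do :; done; python3 -m handwheel '{"series": [[[0,-0.1,0,0,0,0,0],[0,-0.2,0,0,0,0,0]]]}'|grep ft_;python3 -m handwheel '{"series": [[[0,-0.1,0,0,0,0,0],[0,-0.1,0,0,0,0,0]]]}'|grep ft_; python3 go.py
```

```text
ft_force: [0.8, 0.1, -0.6]
ft_force: [0.3, 0.4, -0.4]
t 27.3 fence tcp [-23.   56.9  32.4] F(fence) [ 0.3  0.4 -0.4] gap -0.2
turn [ 0.003 -0.    -0.   ]
```

```bash
python3 -m handwheel '{"series": [[[0,-0.1,0,0,0,0,0],[0,-0.1,0,0,0,0,0]]]}'|grep ft_;python3 -m handwheel '{"series": [[[0,-0.1,0,0,0,0,0],[0,-0.1,0,0,0,0,0]]]}'|grep ft_; python3 go.py
```

```text
ft_force: [-0.2, 0.2, 0.1]
ft_force: [-0.4, -0.4, 0.0]
t 27.8 fence tcp [-23.   58.9  32.3] F(fence) [-0.3 -0.4  0. ] gap -0.2
turn [ 0.003  0.    -0.   ]
```

```bash
python3 -m handwheel '{"series": [[[0,-0.1,0,0,0,0,0],[0,-0.1,0,0,0,0,0]]]}'|grep ft_;python3 -m handwheel '{"series": [[[0,-0.1,0,0,0,0,0],[0,-0.1,0,0,0,0,0]]]}'|grep ft_; python3 go.py
```

```text
ft_force: [-0.6, -2.2, 0.2]
ft_force: [-0.9, -6.4, 1.8]
t 28.3 fence tcp [-23.   59.8  32.3] F(fence) [-0.1 -6.5  1.8] gap -0.1
turn [ 0.005  0.    -0.001]
```

```bash
python3 -m handwheel '{"series": [[[0,-0.1,0,0,0,0,0],[0,-0.1,0,0,0,0,0]]]}'|grep ft_; python3 go.py
```

```text
ft_force: [-1.2, -10.1, 2.0]
t 28.55 fence tcp [-23.   60.   32.3] F(fence) [  0.  -10.2   2. ] gap 0.5
turn [ 0.006  0.001 -0.001]
```

```bash
python3 -m handwheel '{"series": [[[0,0.5,0,0,0,0,0],[0,1.2,0,0,0,0,0],[-3,1.2,0,0,0,0,0],[-5.7,1.2,0,0,0,0,0],[-5.7,-1.2,0,0,0,0,0],[-5.7,-3.6,0,0,0,0,0],[-5.7,-3.6,0,0,0,0,0],[-4.5,-3.6,0,0,0,0,0],[-3.8,-3.6,0,0,0,0,0],[-3.8,-3.6,0,0,0,0,0]]]}'|grep ft_; python3 go.py
```

```text
ft_force: [-0.8, 1.2, -0.1]
t 29.8 fence tcp [-60.   97.2  32.3] F(fence) [-0.9  1.1 -0.1] gap 0.2
turn [ 0.003 -0.    -0.002]
```

```bash
python3 -m handwheel '{"series": [[[0.15,0,0,0,0,0,0],[0.3,0,0,0,0,0,0],[0.3,0,0,0,0,0,0]]]}'|grep ft_;python3 -m handwheel '{"series": [[[0.1,0,0,0,0,0,0],[0.1,0,0,0,0,0,0]]]}'|grep ft_; python3 go.py
```

```text
ft_force: [-0.3, 0.6, 0.1]
ft_force: [0.4, -0.5, 0.3]
t 30.43 fence tcp [-57.   97.9  32.3] F(fence) [ 0.5 -0.4  0.3] gap -0.2
turn [ 0.003 -0.    -0.   ]
```

```bash
python3 -m handwheel '{"series": [[[0.1,0,0,0,0,0,0],[0.1,0,0,0,0,0,0]]]}'|grep ft_;python3 go.py
```

```text
ft_force: [-2.3, -0.2, 0.8]
t 30.68 fence tcp [-56.2  97.9  32.2] F(fence) [-2.3 -0.5  0.8] gap -0.4
turn [ 0.003  0.001 -0.   ]
```

```bash
python3 -m handwheel '{"series": [[[0.05,0,0,0,0,0,0],[0.1,0,0,0,0,0,0]]]}'|grep ft_;python3 go.py; python3 -m handwheel '{"series": [[[-1,0,0,0,0,0,0],[-3,0,0,0,0,0,0],[-3,0,-5,0,0,0,0],[-5,0,-10,0,0,0,0],[-10,5,-15,0,0,0,0],[-16,5,-15,0,0,0,0],[-16,5,-15,0,0,0,0]]]}'|grep ft_
python3 - <<'E'
from bench import eyes
import cv2,numpy as np
d=eyes.snapshot("side");np.savez("pics/s7.npz",**d);a=d["img"][:,:,::-1]
cv2.imwrite("pics/v7.png",cv2.resize(a[165:315,190:390],(800,600),interpolation=cv2.INTER_CUBIC))
E
```

```text
ft_force: [-9.1, 0.1, 7.3]
t 30.93 fence tcp [-56.1  97.9  32.2] F(fence) [-9.  -0.9  7.3] gap 0.3
turn [ 0.003  0.002 -0.   ]
ft_force: [-0.2, 0.5, -0.5]
```

View pics/v7.png

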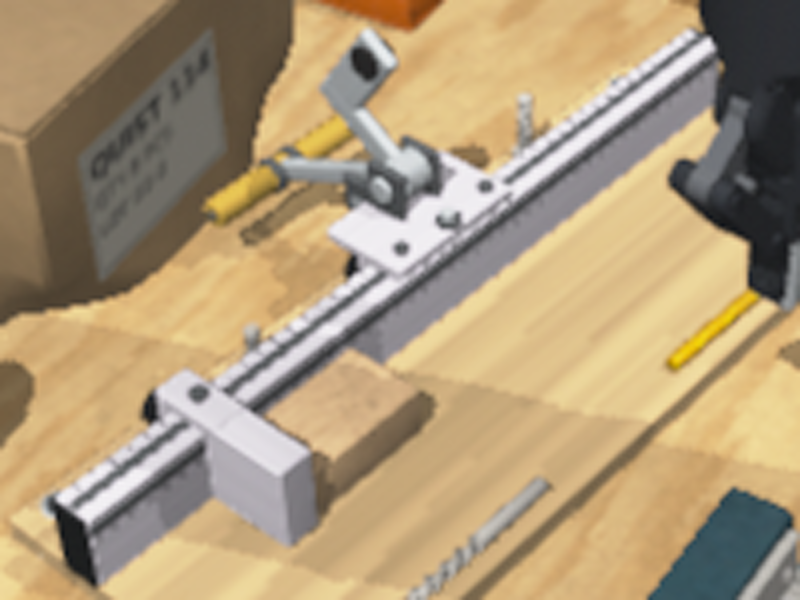

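The block sits in the corner by the end stop (right top corners at crop (353,350), (428,397)), the arm is thrown back, and the bolt, stud, pencil and drill look unmoved. A numeric check before handing in:

```bash
python3 - <<'E'
import numpy as np
from ray import hit
S=np.load("pics/s7.npz")
for u,v,z in[(353,350,43),(425,395,43),(333,455,43)]: print((u,v),hit(S,190+u/4,165+v/4,z))
# bystanders before/after: image difference around drill and bolt/stud
a=np.load("pics/side0.npz")["img"].astype(int);b=S["img"].astype(int)
for n,(x0,y0,x1,y1) in dict(drill=(285,280,330,322),stud=(248,243,258,255),bolt=(316,185,326,205)).items(): print(n,abs(a-b)[y0:y1,x0:x1].mean().round(1))
E
```

```text
(353, 350) [-3.4 71.9 43. ]
(425, 395) [-50.1  72.7  43. ]
(333, 455) [-43.7 127.5  43. ]
drill 16.5
stud 15.0
bolt 14.8
```

Those corner readings are ambiguous, so I'll measure the block's front edge by gradient in the top view.

```bash
python3 - <<'E'
import numpy as np,cv2
from bench import eyes
from ray import O,Rf
for cam in("top","side"):
    d=eyes.snapshot(cam);g=cv2.GaussianBlur(d["img"],(0,0),.7).astype(np.float32)
    def samp(P):
        c=(d["R"]@(Rf@P.T+O[:,None])+d["t"][:,None]);p=d["mtx"]@c;p=(p[:2]/p[2]).astype(np.float32)
        return cv2.remap(g,p[0][None],p[1][None],cv2.INTER_LINEAR)[0]
    xs=np.arange(-64,-34,.5)
    for nm,fix in(("front",None),("end",1)):
        out=[]
        for k in (np.arange(76,140,4) if fix is None else np.arange(-42,-4,4)):
            t=xs if fix is None else np.arange(55,85,.5)
            P=np.array([(a,k,43.) if fix is None else (k,a,43.) for a in t])
            v=samp(P);gr=np.abs(np.gradient(v,axis=0)).sum(1);i=gr.argmax();out.append((int(k),float(t[i]),int(gr[i])))
        print(cam,nm,out)
E
```

```text
top front [(76, -48.0, 4), (80, -44.5, 5), (84, -45.0, 5), (88, -42.0, 5), (92, -43.5, 5), (96, -43.5, 6), (100, -43.5, 5), (104, -41.5, 4), (108, -43.0, 4), (112, -43.5, 4), (116, -43.0, 5), (120, -44.5, 5), (124, -42.0, 5), (128, -42.0, 4), (132, -47.5, 4), (136, -49.0, 7)]
top end [(-42, 74.0, 8), (-38, 72.5, 10), (-34, 72.0, 11), (-30, 72.0, 12), (-26, 73.5, 13), (-22, 72.0, 13), (-18, 71.5, 14), (-14, 72.0, 13), (-10, 73.5, 12), (-6, 73.5, 11)]
side front [(76, -58.5, 21), (80, -59.5, 21), (84, -61.5, 21), (88, -61.5, 23), (92, -62.5, 22), (96, -62.5, 20), (100, -62.5, 21), (104, -62.5, 20), (108, -64.0, 20), (112, -44.5, 19), (116, -45.0, 21), (120, -45.0, 21), (124, -64.0, 23), (128, -62.5, 22), (132, -34.5, 24), (136, -34.5, 24)]
side end [(-42, 61.5, 5), (-38, 63.5, 5), (-34, 65.5, 6), (-30, 68.0, 8), (-26, 67.5, 8), (-22, 76.5, 7), (-18, 71.5, 13), (-14, 71.0, 18), (-10, 71.0, 18), (-6, 71.5, 15)]
```

```bash
python3 go.py -90 82 182 -90 82 33
```

```text
t 31.95 fence tcp [-214.9   48.5  182.9] F(fence) [0.3 0.2 0.7] gap 0.2
[-90.  82. 182.] [12.49 -3.35  0.11]
[-90.  82.  33.] [12.45 -3.38 15.01]
turn [ 0.002 -0.002  0.   ]
```

```bash
python3 -m handwheel '{"series": [[[4,-1.2,0,0,0,0,0],[8,-2.4,0,0,0,0,0],[12.5,-3.4,0,0,0,0,0],[12.5,-3.4,5,0,0,0,0],[12.5,-3.4,10,0,0,0,0],[12.5,-3.4,15,0,0,0,0],[12.5,-3.4,15,0,0,0,0],[14,-3.4,15,0,0,0,0],[15.3,-3.4,15,0,0,0,0],[15.6,-3.4,15,0,0,0,0],[15.6,-3.4,15,0,0,0,0]]]}'|grep ft_; python3 go.py;python3 -m handwheel '{"series": [[[0.1,0,0,0,0,0,0],[0.1,0,0,0,0,0,0]]]}'|grep ft_; python3 go.py
```

```text
ft_force: [-0.6, -0.4, -0.2]
t 33.33 fence tcp [-58.4  82.   33.1] F(fence) [-0.6 -0.5 -0.2] gap 0.1
turn [ 0.003 -0.001 -0.001]
ft_force: [0.3, 0.5, -0.5]
t 33.58 fence tcp [-58.2  81.9  32.3] F(fence) [ 0.2  0.6 -0.5] gap -0.1
turn [ 0.003  0.    -0.   ]
```

```bash
python3 -m handwheel '{"series": [[[0.1,0,0,0,0,0,0],[0.1,0,0,0,0,0,0]]]}'|grep ft_; python3 -m handwheel '{"series": [[[0.1,0,0,0,0,0,0],[0.1,0,0,0,0,0,0]]]}'|grep ft_; python3 go.py
```

```text
ft_force: [-0.8, 0.0, 0.6]
ft_force: [-1.8, -0.0, 2.0]
t 34.08 fence tcp [-56.3  81.9  32.2] F(fence) [-1.8 -0.2  2. ] gap 0.4
turn [ 0.003  0.001 -0.   ]
```

Contact here is at −56.3, the same as at y 98 (−56.1), so the long side is flat. One last light press, then retreat and hand in.

```bash
python3 -m handwheel '{"series": [[[0.1,0,0,0,0,0,0],[0.1,0,0,0,0,0,0]]]}'|grep ft_; python3 go.py; python3 -m handwheel '{"series": [[[-1,0,0,0,0,0,0],[-3,0,0,0,0,0,0],[-3,0,-5,0,0,0,0],[-5,0,-10,0,0,0,0],[-10,2,-15,0,0,0,0],[-13,2,-15,0,0,0,0],[-13,2,-15,0,0,0,0]]]}'|grep ft_; python3 -c "
from bench import r
print(r.hand_in())"
```

```text
ft_force: [-8.1, 0.7, 5.6]
t 34.33 fence tcp [-56.2  81.8  32.2] F(fence) [-8.1 -0.3  5.6] gap 0.0
turn [ 0.003  0.003 -0.   ]
ft_force: [-0.2, 0.6, -0.5]
the job is handed in; nothing more can be done
None
```

The job is handed in (no verdict shown): the flip stop is thrown back, and contact forces put the block home against end stop and fence. The gripper once met something it shouldn't have (probably the end stop) at up to about 36 N, nothing on the base board looked moved, and I viewed 11 pictures, one over the limit of 10.

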